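# Rotate three battery-pack parts back to their own kitting boards

## Robot

A 6-joint arm with a two-finger parallel gripper is mounted at the origin on the work surface. World frame = base frame: x ahead of the robot, y to its left, z up, the work surface at z = 0. Lengths are in m, angles in rad, forces in N, time in s.
With the tool pointing down it reaches from about 0.375 to 0.9 m from the base axis. Payload 3.1 kg.
Tool frame: the origin (TCP) lies at the very end of the fingers, on their centre line; the grasp point (between the pads) lies 19 mm behind it (arm.tcp_to_grasp is the distance from the TCP to the grasp point, in m); z points along the fingers, y is the direction in which the jaws open and shut (so a half turn about z gives the same grasp; the last joint's range is limited). The gripper opens to 85 mm and grips with 20 to 120 N. Pads are 22 mm wide; open, the fingers measure 114 mm over their backs; the gripper's body (76 mm by 85 mm) begins 54 mm behind the grasp point. The pads swing forward as they close: fully open they stand 13 mm farther back than shut.
Start: joints at [0.981, 0.527, 1.433, -0, 1.181, -0.178], TCP at [0.25, 0.573, 0.231] pointing down, gripper open.
Joint ranges: [-3.08, 3.08], [-0.75, 2.2], [0.22, 2.44], [-1.43, 4.57], [0, 2.65], [-2.85, 2.85]. Speed limits (rad/s): [2.79, 2.79, 3.14, 3.14, 3.14, 3.14].

## Interface

Orientations are given as a rotation vector (axis times angle).
In Python, from station import telemetry, vision, order, arm gives the robot as it stands.
- The arm moves only by the tool apply_moves, never from a script. Its argument "commands" is one flat list of numbers, 4 for each row, row after row: the shift along the tool's x, y, z in cm, then the turn about the tool's z in rad. A call has 1 to 5 rows; each row shifts and turns the commanded pose from where the row before left it, along the tool's axes as they then stand; what a row does not reach is not made up. A row lasts 1/10 s, in which the tool goes at most 50 mm and 8.59 degrees, less where a joint would pass 70% of its speed; a pose out of reach is approached as far as the arm can. A call with a gripper value outside its range is refused whole. "hand" is the finger opening in cm, from 0 to 8.54, set as the call begins (left out, the last holds). The fingers move at their own pace and stop on an object; "squeeze" is the grip in N (left out, the last holds). Time passes only in rows, so rows that do not move let the fingers close. It gives the time, the measured TCP pose, the force and the opening at its end, in the units of the state.
- telemetry.get_obs(): the state, without advancing time (a new reading comes with each control period).
- vision.camera(name): name is "scene" or "top" or "wrist"; returns a dict with "img" (420x560x3 uint8, red, green, blue), "K" (3x3 intrinsics, pixels), "k1" (the pictures are not rectified: a ray, as slopes to the right and down, at radius r is drawn at 1 + k1 r^2 times it, then the intrinsics apply), "origin" and "rotation" of the camera in the world. Camera axes: x right, y down, z forward; pixel columns grow to the right and rows downward; lengths in m; the calibration is good to about 2 mm. A picture is of the moment at which its call begins. There is no depth.
- order.finish_job(): hands the job in, once; it reports no verdict.
The state is a dict: "t": time; "qpos": joint angles; "dq": joint speeds; "joint_efforts": joint torques, N m; "tool_pos": TCP position; "tool_rot": TCP orientation; "force": force on the tool from outside, world axes, zero at the start; "moment": the same for the moment, N m; "opening": finger opening in m.
Only numpy, scipy, OpenCV 4.12 (cv2) and the standard library are available. Lean on these libraries where they do the work, as an engineer would, in place of code of your own. Each camera call takes 0.05 s, during which the arm holds its last target. There are 200 camera calls.

## Task

The battery module, the contactor and the heat sink each stand on the wrong plywood board: move each to the board that bears its own silhouette (bar for the module, disc for the contactor, stripes for the heat sink), using the empty board without a silhouette as the stopover. Set every part down gently and upright, never dropping it or letting it stand on the bare bench, and finish with each in the middle of its grey mat, the module lengthwise along its board and the heat sink square to it. Leave the multimeter, screwdriver and bolt bin where they are.

Things in the scene. Friction and masses are not known exactly. Their poses are not given: they have to be found in the camera images.
- module: small battery module: upright black block 110 (along its x) x 50 (along y) x 60 mm high, with a row of five blue cell tops along its length. Origin at the centre of its underside, z up. 0.4 to 0.7 kg. Loose; starts on board_disc, turned up to 30 degrees either way from the board's x axis.
- contactor: contactor: upright plain white round can, diameter 52 mm, 60 mm high, with two copper studs (10 mm diameter, 10 mm tall, at 12 mm either side of the centre along its x) and a thin black divider, 8 mm high, between them on top. Origin at the centre of its underside, z up. 0.26 to 0.46 kg. Loose; starts on board_stripes at any turn.
- heatsink: aluminium heat sink: square block 56 x 56 x 40 mm high with six upright fins running along its x (rigid, may be gripped across x or y). Origin at the centre of its underside, z up. 0.19 to 0.33 kg. Loose; starts on board_bar, turned up to 40 degrees.
- board_bar: fixed plywood board, 160 (x) x 112 x 12 mm thick, yaw within 15 degrees. Origin on its underside (bench level) under the centre of the grey mat (112 x 104 mm, flush with the top) where a part stands; it reaches 60 mm to -x, 100 mm to +x. The bare strip at the +x end bears the silhouette. Silhouette: one black bar, 84 x 18 mm, across the strip: the module's home.
- board_disc: fixed plywood board, 160 (x) x 112 x 12 mm thick, yaw within 15 degrees. Origin on its underside (bench level) under the centre of the grey mat (112 x 104 mm, flush with the top) where a part stands; it reaches 60 mm to -x, 100 mm to +x. The bare strip at the +x end bears the silhouette. Silhouette: one black disc, 34 mm: the contactor's home.
- board_stripes: fixed plywood board, 160 (x) x 112 x 12 mm thick, yaw within 15 degrees. Origin on its underside (bench level) under the centre of the grey mat (112 x 104 mm, flush with the top) where a part stands; it reaches 60 mm to -x, 100 mm to +x. The bare strip at the +x end bears the silhouette. Silhouette: a 42 x 34 mm patch of four black stripes (fins): the heat sink's home.
- board_blank: fixed plywood board, 160 (x) x 112 x 12 mm thick, yaw within 15 degrees. Origin on its underside (bench level) under the centre of the grey mat (112 x 104 mm, flush with the top) where a part stands; it reaches 60 mm to -x, 100 mm to +x. The bare strip at the +x end bears the silhouette. No silhouette: the spare board, empty at the start.
- multimeter: yellow multimeter lying flat, 140 (x) x 75 x 36 mm. Origin at the centre of its underside. Bystander, loose: leave alone.
- screwdriver: orange-handled screwdriver lying on the bench beyond the boards, roughly along the world's y. Bystander, loose: leave alone.
- bolt_bin: open grey plastic bin with bolts, 90 (x) x 120 x 50 mm. Origin at the centre of its underside. Bystander, loose: leave alone.
There are look-alikes about, which are no part of the job. Leave any pink or yellow look-alike of the heatsink alone. What is shaped like the board_bar but blue is not meant.

How it is judged:
On the way, in this order (a step that is already met when the one before it is completed fails the run):
1. one part stands released on the spare board (within 35 mm of its mat's centre) (((horizontal distance between module and board_blank below 0.035 m and z of module in the frame of board_blank between 0.008 and 0.017 m and angle between module's own z axis and vertical below 0.1 rad and linear speed of module below 0.03 m/s and contact force between module and the fingers below 0.1 N) or (horizontal distance between contactor and board_blank below 0.035 m and z of contactor in the frame of board_blank between 0.008 and 0.017 m and angle between contactor's own z axis and vertical below 0.1 rad and linear speed of contactor below 0.03 m/s and contact force between contactor and the fingers below 0.1 N) or (horizontal distance between heatsink and board_blank below 0.035 m and z of heatsink in the frame of board_blank between 0.008 and 0.017 m and angle between heatsink's own z axis and vertical below 0.1 rad and linear speed of heatsink below 0.03 m/s and contact force between heatsink and the fingers below 0.1 N))), for 0.2 s.
2. a first part stands released on its own board (((horizontal distance between module and board_bar below 0.015 m and z of module in the frame of board_bar between 0.008 and 0.017 m and angle between module's own z axis and vertical below 0.1 rad and linear speed of module below 0.03 m/s and contact force between module and the fingers below 0.1 N and angle between the x axis of module and the x axis of board_bar, either way round below 0.2 rad) or (horizontal distance between contactor and board_disc below 0.015 m and z of contactor in the frame of board_disc between 0.008 and 0.017 m and angle between contactor's own z axis and vertical below 0.1 rad and linear speed of contactor below 0.03 m/s and contact force between contactor and the fingers below 0.1 N) or (horizontal distance between heatsink and board_stripes below 0.015 m and z of heatsink in the frame of board_stripes between 0.008 and 0.017 m and angle between heatsink's own z axis and vertical below 0.1 rad and linear speed of heatsink below 0.03 m/s and contact force between heatsink and the fingers below 0.1 N and (angle between the x axis of heatsink and the x axis of board_stripes, either way round below 0.2 rad or angle between the x axis of heatsink and the y axis of board_stripes, either way round below 0.2 rad)))), for 0.2 s.
3. two parts stand released on their own boards ((((horizontal distance between module and board_bar below 0.015 m and z of module in the frame of board_bar between 0.008 and 0.017 m and angle between module's own z axis and vertical below 0.1 rad and linear speed of module below 0.03 m/s and contact force between module and the fingers below 0.1 N and angle between the x axis of module and the x axis of board_bar, either way round below 0.2 rad) and (horizontal distance between contactor and board_disc below 0.015 m and z of contactor in the frame of board_disc between 0.008 and 0.017 m and angle between contactor's own z axis and vertical below 0.1 rad and linear speed of contactor below 0.03 m/s and contact force between contactor and the fingers below 0.1 N)) or ((horizontal distance between module and board_bar below 0.015 m and z of module in the frame of board_bar between 0.008 and 0.017 m and angle between module's own z axis and vertical below 0.1 rad and linear speed of module below 0.03 m/s and contact force between module and the fingers below 0.1 N and angle between the x axis of module and the x axis of board_bar, either way round below 0.2 rad) and (horizontal distance between heatsink and board_stripes below 0.015 m and z of heatsink in the frame of board_stripes between 0.008 and 0.017 m and angle between heatsink's own z axis and vertical below 0.1 rad and linear speed of heatsink below 0.03 m/s and contact force between heatsink and the fingers below 0.1 N and (angle between the x axis of heatsink and the x axis of board_stripes, either way round below 0.2 rad or angle between the x axis of heatsink and the y axis of board_stripes, either way round below 0.2 rad))) or ((horizontal distance between contactor and board_disc below 0.015 m and z of contactor in the frame of board_disc between 0.008 and 0.017 m and angle between contactor's own z axis and vertical below 0.1 rad and linear speed of contactor below 0.03 m/s and contact force between contactor and the fingers below 0.1 N) and (horizontal distance between heatsink and board_stripes below 0.015 m and z of heatsink in the frame of board_stripes between 0.008 and 0.017 m and angle between heatsink's own z axis and vertical below 0.1 rad and linear speed of heatsink below 0.03 m/s and contact force between heatsink and the fingers below 0.1 N and (angle between the x axis of heatsink and the x axis of board_stripes, either way round below 0.2 rad or angle between the x axis of heatsink and the y axis of board_stripes, either way round below 0.2 rad))))), for 0.2 s.
At the end, for the whole second after the job is handed in: Each part upright (0.1 rad), released and at rest on its own board (module: bar, contactor: disc, heat sink: stripes), within 15 mm of the mat's centre; module's length along the board's x and heat sink's sides parallel to the board's, both within 0.2 rad (horizontal distance between module and board_bar below 0.015 m and z of module in the frame of board_bar between 0.008 and 0.017 m and angle between each of module, contactor, heatsink's own z axis and vertical below 0.1 rad and linear speed of each of module, contactor, heatsink below 0.03 m/s and contact force between each of module, contactor, heatsink and the fingers below 0.1 N and angle between the x axis of module and the x axis of board_bar, either way round below 0.2 rad and horizontal distance between contactor and board_disc below 0.015 m and z of contactor in the frame of board_disc between 0.008 and 0.017 m and horizontal distance between heatsink and board_stripes below 0.015 m and z of heatsink in the frame of board_stripes between 0.008 and 0.017 m and (angle between the x axis of heatsink and the x axis of board_stripes, either way round below 0.2 rad or angle between the x axis of heatsink and the y axis of board_stripes, either way round below 0.2 rad)); the robot touches nothing.
It fails at once if a part is put on the bare bench (its underside comes below 5 mm) (height (world z) of any of module, contactor, heatsink below 0.005 m).
It fails at once if a part is dropped (moves faster than 0.5 m/s with no finger on it) ((linear speed of module above 0.5 m/s and contact force between module and the fingers below 0.05 N) or (linear speed of contactor above 0.5 m/s and contact force between contactor and the fingers below 0.05 N) or (linear speed of heatsink above 0.5 m/s and contact force between heatsink and the fingers below 0.05 N)).
It fails at once if a bystander is moved by more than 30 mm (distance of any of multimeter, screwdriver, bolt_bin from where it was at the start of the episode above 0.03 m).
It also fails if it takes over 93 s, if anything falls off the work surface, if the arm or the gripper's body presses on something with over 40 N, if the wrist force passes 120 N, or if a joint passes its speed limit or range.

## Working session

There is one attempt and no reset: what is moved stays moved. The work goes in short steps, Python scripts to look and compute and a tool call to move; the robot and the scene stay as the last step left them, time stands still between calls to the robot, and variables do not carry over. Pictures are saved under pics/ and viewed, about 12 in all and at most 16, crops included, and the job is handed in when it is done.

Besides the shell and the picture viewer there is one more tool, called after "Request:" in YAML: its name, and indented under it one key for each argument. apply_moves: Moves the arm, as the interface text tells. Its arguments: {"type":"object","properties":{"commands":{"type":"array"},"hand":{"type":"number"},"squeeze":{"type":"number"}},"required":["commands"]}

```bash
ls; mkdir -p pics; cat > h.py <<'E'
import numpy as np, cv2
from station import telemetry, vision, order, arm
def shot(n,f=None):
    c=vision.camera(n)
    if f: cv2.imwrite('pics/'+f,c['img'][:,:,::-1])
    return c
def pt(c,uv,z):
    """pixels -> world points on plane z"""
    uv=np.atleast_2d(np.asarray(uv,float)); K=np.asarray(c['K'])
    d=np.c_[(uv[:,0]-K[0,2])/K[0,0],(uv[:,1]-K[1,2])/K[1,1]]; u=d.copy()
    for _ in range(20): u=d/(1+c['k1']*(u**2).sum(1,keepdims=True))
    r=np.c_[u,np.ones(len(u))]@np.asarray(c['rotation']).T; o=np.asarray(c['origin'])
    return o+r*((z-o[2])/r[:,2])[:,None]
E
python3 - <<'E'
from h import *
for n in('scene','top','wrist'):
    c=shot(n,n+'0.png'); print(n,c['origin'],c['rotation'],c['K'],c['k1'])
print(telemetry.get_obs())
E
```

```text
pics
scene [ 1.02073344 -0.60558773  0.94267836] [-2.30688551 -0.67222792  0.25157145] [[399.20685241   0.         278.43904526]
 [  0.         399.20685241 207.98381141]
 [  0.           0.           1.        ]] -0.07287289479285172
top [0.35412589 0.08339787 1.15895209] [-2.10578188  2.14571639 -0.19048532] [[440.71826253   0.         282.02799044]
 [  0.         440.71826253 201.26404905]
 [  0.           0.           1.        ]] -0.0004934230693816847
wrist [0.18927088 0.59855169 0.37346381] [2.437403   1.59440009 0.20746533] [[295.02094547   0.         278.05813454]
 [  0.         295.02094547 208.54218709]
 [  0.           0.           1.        ]] -0.05813727800220557
{'t': 0.15, 'qpos': array([ 9.80520116e-01,  5.28285468e-01,  1.43362172e+00, -2.32943082e-06,
        1.18140724e+00, -1.78486128e-01]), 'dq': array([-0.00035459, -0.00329215, -0.00385555,  0.00046776, -0.00137741,
        0.00105731]), 'joint_efforts': array([ 3.03100860e-04, -4.42743301e+01, -1.78275222e+01, -2.33408036e-04,
        5.62949484e-03, -7.71722910e-06]), 'tool_pos': array([0.24980638, 0.5722973 , 0.23053387]), 'tool_rot': array([-6.42144660e-01, -3.07460642e+00,  2.50795602e-03]), 'force': array([-0.17658746, -0.35803246,  0.90781804]), 'moment': array([-0.0220691 ,  0.00031265, -0.03978266]), 'opening': 0.08542354884775649}
```

```bash
sed -i "s/np.asarray(c\['rotation'\]).T/cv2.Rodrigues(np.asarray(c['rotation']))[0].T/" h.py
```

```text
(no output)
```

View pics/top0.png

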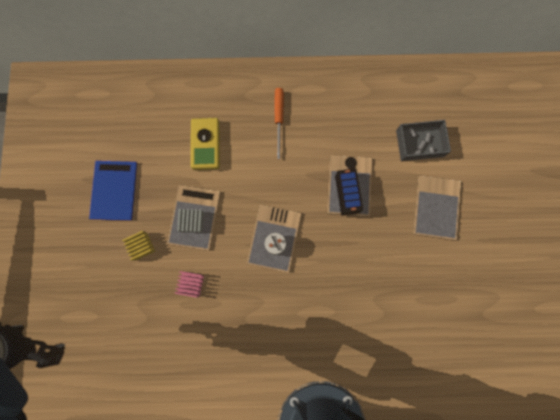

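View pics/scene0.png

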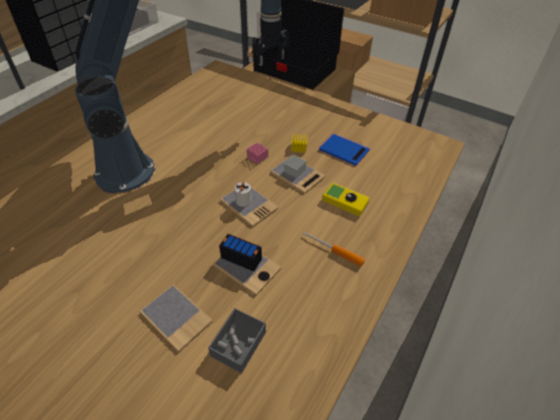

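```bash
cat > m.py <<'E'
from h import *
c=shot('top'); im=c['img'].copy(); hsv=cv2.cvtColor(im,cv2.COLOR_RGB2HSV)
out=[]
for n,(u,v) in dict(bar=(195,218),stripes=(275,238),disc=(350,186),blank=(438,208)).items():
    x0,y0=u-50,v-37
    cr=im[y0:y0+75,x0:x0+100]; h=hsv[y0:y0+75,x0:x0+100]
    m=((h[...,1]<60)&(h[...,2]<150)&(h[...,2]>45)).astype(np.uint8)
    m=cv2.morphologyEx(m,cv2.MORPH_OPEN,np.ones((3,3)))
    k,l,s,_=cv2.connectedComponentsWithStats(m); i=1+np.argmax(s[1:,4])
    p=np.argwhere(l==i)[:,::-1].astype(np.float32)+[x0,y0]
    w=pt(c,p,.012)[:,:2].astype(np.float32)
    print(n,s[i,4],'rect m',cv2.minAreaRect(w))
    b=cv2.resize(cr,None,fx=4,fy=4,interpolation=cv2.INTER_CUBIC)
    b=cv2.convertScaleAbs(b,alpha=1.5)
    q=cv2.boxPoints(cv2.minAreaRect(p.astype(np.float32)))
    cv2.polylines(b,[np.int32((q-[x0,y0]+.5)*4)],True,(0,255,0),1); out.append(b)
cv2.imwrite('pics/mont.png',np.vstack([np.hstack(out[:2]),np.hstack(out[2:])])[:,:,::-1])
E
python3 m.py
```

```text
bar 1578 rect m ((0.5069372653961182, 0.32165050506591797), (0.10069680958986282, 0.10919730365276337), 80.18475341796875)
stripes 1394 rect m ((0.44843050837516785, 0.1118161603808403), (0.10096032917499542, 0.10902398824691772), 76.97393035888672)
disc 341 rect m ((0.583602249622345, -0.1302621066570282), (0.02938179112970829, 0.10548294335603714), 87.19200897216797)
blank 1584 rect m ((0.5217840075492859, -0.32220327854156494), (0.10133525729179382, 0.10928431153297424), 80.69735717773438)
```

View pics/mont.png

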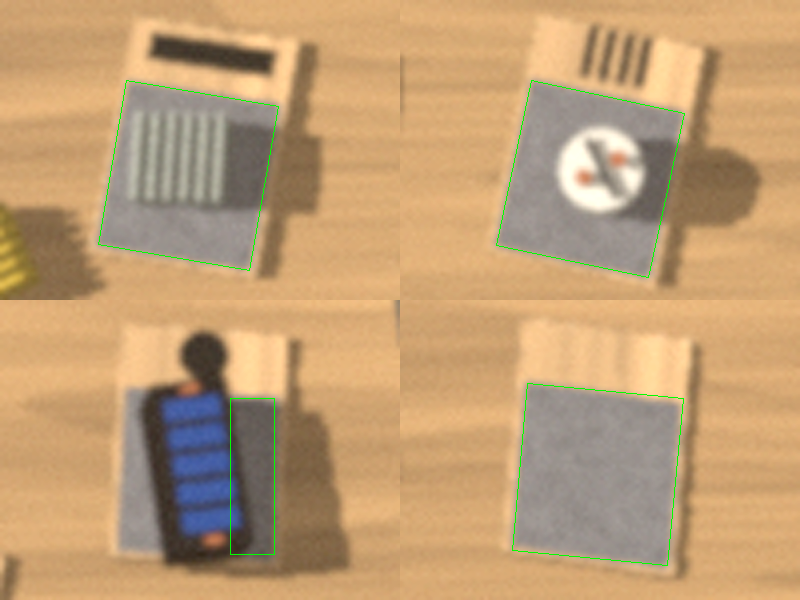

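```bash
cat > m2.py <<'E'
from h import *
c=shot('top'); im=c['img']; hsv=cv2.cvtColor(im,cv2.COLOR_RGB2HSV); H,S,V=[hsv[...,i].astype(int) for i in range(3)]
def win(m,u,v,a=50,b=37):
    z=np.zeros(m.shape,np.uint8); z[v-b:v+b,u-a:u+a]=m[v-b:v+b,u-a:u+a]; return z
grey=(S<60)&(V<150)&(V>45)
for n,(u,v) in dict(bar=(195,218),stripes=(275,238),disc=(350,186),blank=(438,208)).items():
    m=cv2.morphologyEx(win(grey,u,v),cv2.MORPH_OPEN,np.ones((3,3)))
    k,l,s,_=cv2.connectedComponentsWithStats(m)
    p=np.vstack([np.argwhere(l==i)[:,::-1] for i in range(1,k) if s[i,4]>100]).astype(float)
    w=pt(c,p,.012)[:,:2].astype(np.float32)
    hull=cv2.convexHull(w)[:,0]; q=[]
    # extreme corners
    for d in((1,1),(1,-1),(-1,-1),(-1,1)): q.append(hull[np.argmax(hull@np.array(d))])
    q=np.array(q); e=[q[0]-q[3],q[1]-q[2],q[0]-q[1],q[3]-q[2]]
    print(n,'rect',np.round(cv2.minAreaRect(w)[0],4),round(cv2.minAreaRect(w)[2],1),'corner mean',q.mean(0).round(4),'yaws',[round(np.degrees(np.arctan2(a[1],a[0])),1) for a in e],[round(float(np.hypot(*a)),4) for a in e])
for n,m,u,v,a,z in(('module',(H>100)&(H<130)&(S>110),350,190,30,.072),('contactor',(S<50)&(V>165),275,243,20,.072),('heatsink',(S<60)&(V>115),189,219,20,.052)):
    m=win(m,u,v,a,a); p=np.argwhere(m)[:,::-1].astype(float); w=pt(c,p,z)[:,:2].astype(np.float32)
    r=cv2.minAreaRect(w); print(n,len(p),np.round(r[0],4),np.round(r[1],4),round(r[2],1))
o=telemetry.get_obs(); print(cv2.Rodrigues(o['tool_rot'])[0].round(3), arm.tcp_to_grasp)
E
python3 m2.py
```

```text
bar rect [0.5071 0.3217] 80.2 corner mean [0.5081 0.321 ] yaws [np.float32(-10.1), np.float32(-8.1), np.float32(80.7), np.float32(81.3)] [0.1046, 0.1036, 0.0941, 0.0977]
stripes rect [0.4486 0.1119] 77.2 corner mean [0.4479 0.112 ] yaws [np.float32(-11.7), np.float32(-12.6), np.float32(77.9), np.float32(78.1)] [0.1059, 0.1056, 0.0961, 0.0946]
disc rect [ 0.5846 -0.0944] 85.2 corner mean [ 0.5857 -0.0951] yaws [np.float32(-5.1), np.float32(-4.5), np.float32(85.6), np.float32(85.8)] [0.1033, 0.103, 0.0963, 0.0974]
blank rect [ 0.5218 -0.322 ] 80.7 corner mean [ 0.5224 -0.3215] yaws [np.float32(-10.0), np.float32(-8.0), np.float32(80.8), np.float32(81.3)] [0.1051, 0.1042, 0.0954, 0.099]
module 388 [ 0.5807 -0.0879] [0.0862 0.0367] 6.1
contactor 124 [0.4487 0.1055] [0.0444 0.0443] 88.9
heatsink 136 [0.5092 0.3204] [0.0807 0.0927] 80.2
[[-0.916  0.4   -0.001]
 [ 0.4    0.916 -0.001]
 [ 0.    -0.001 -1.   ]] 0.0187
```

Request:
apply_moves:
  commands: [-3.1,-2.9,0,0,-3.1,-2.9,0,0,-3.1,-2.9,0,0,-3.1,-2.9,0,0,-3.1,-2.9,0,0]
  hand: 8.54

```text
t: 0.75
tool_pos: [0.3345, 0.3764, 0.2314]
tool_rot: [0.641, 3.075, 0.0]
force: [0.6, 0.9, -0.2]
opening: 0.0854
```

Request:
apply_moves:
  commands: [-3.1,-2.9,0,0,-3.1,-2.9,0,0,-3.1,-2.9,0,0,-3.1,-2.9,0,0,-3.1,-2.9,0,0]

```text
t: 1.25
tool_pos: [0.4186, 0.1813, 0.2315]
tool_rot: [0.642, 3.075, 0.0]
force: [0.7, 0.9, -0.3]
opening: 0.085
```

Request:
apply_moves:
  commands: [-3.1,-2.9,0.5,0,-3.1,-2.9,0.5,0,0,0,0,0,0,0,0,0]

```text
t: 1.65
tool_pos: [0.4519, 0.1041, 0.2212]
tool_rot: [-0.647, -3.074, -0.0]
force: [-0.1, 1.0, 0.3]
opening: 0.0856
```

```bash
cat >> h.py <<'E'
def go(x,y,z,head=None):
    """shift in tool axes (cm) from measured pose to target; turn (rad) after it, jaw axis mod pi"""
    o=telemetry.get_obs(); R=cv2.Rodrigues(o['tool_rot'])[0]; d=R.T@(np.array([x,y,z])-o['tool_pos'])*100
    h=np.arctan2(R[1,1],R[0,1]); t=0
    if head is not None: t=-((np.radians(head)-h+np.pi/2)%np.pi-np.pi/2)   # tool z is down
    Rt=R@cv2.Rodrigues(np.array([0,0,t]))[0]; d2=Rt.T@(np.array([x,y,z])-o['tool_pos'])*100
    print('t',round(o['t'],2),'tcp',o['tool_pos'].round(4),'head',round(np.degrees(h),1),'shift first',d.round(2),'turn',round(t,3),'| shift after turn',d2.round(2),'open',round(o['opening'],4),'F',o['force'].round(1),'q6',o['qpos'][5].round(2))
E
python3 - <<'E'
from h import *
c=shot('wrist','w1.png'); im=c['img']; hsv=cv2.cvtColor(im,cv2.COLOR_RGB2HSV)
print(c['origin'],cv2.Rodrigues(c['rotation'])[0].round(2).tolist())
go(.449,.1055,.03)
E
```

```text
[0.3913944  0.13033037 0.36421866] [[0.4, 0.88, 0.24], [0.91, -0.39, -0.11], [-0.0, 0.26, -0.97]]Traceback (most recent call last):
  File "<stdin>", line 4, in <module>
  File "h.py", line 19, in go
    Rt=R@cv2.Rodrigues(np.array([0,0,t]))[0]; d2=Rt.T@(np.array([x,y,z])-o['tool_pos'])*100
         ~~~~~~~~~~~~~^^^^^^^^^^^^^^^^^^^
cv2.error: OpenCV(4.12.0) /io/opencv/modules/calib3d/src/calibration_base.cpp:151: error: (-210:Unsupported format or combination of formats) The matrices must have 32f or 64f data type in function 'Rodrigues'
```

View pics/w1.png

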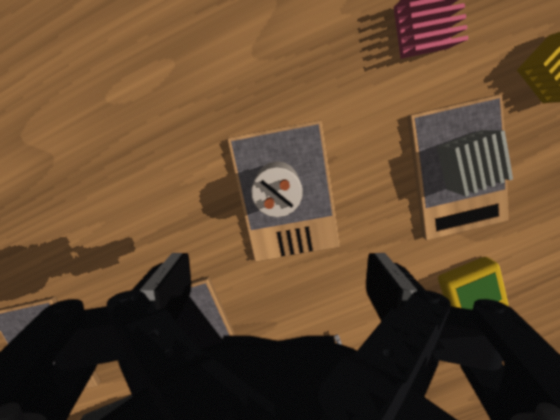

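```bash
sed -i 's/np.array(\[0,0,t\])/np.array([0.,0,t])/' h.py; python3 - <<'E'
from h import *
c=shot('wrist')
print('can',pt(c,[277,192],.072)); print('mat',pt(c,[[230,137],[321,123],[334,216],[248,230]],.012).mean(0))
print('diam',np.linalg.norm(np.diff(pt(c,[[250,192],[303,192]],.072),axis=0)))
w=pt(c,[[456,150],[500,132],[510,180],[467,195]],.052); print(w,w.mean(0))
t=shot('top'); print('can top cam',pt(t,[225+201/4,201+170/4],.072)); print('hs top cam',pt(t,[[145+131/4,181+111/4],[145+226/4,181+112/4],[145+222/4,181+205/4],[145+128/4,181+202/4]],.052))
go(.449,.1055,.03)
E
```

```text
can [[0.446365   0.10526427 0.072     ]]
mat [0.44538743 0.11371298 0.012     ]
diam 0.05359957547737275
[[0.48457128 0.29658692 0.052     ]
 [0.48519734 0.34717517 0.052     ]
 [0.54096199 0.34612941 0.052     ]
 [0.53753826 0.29537262 0.052     ]] [0.51206722 0.32131603 0.052     ]
can top cam [[0.44731836 0.10242067 0.072     ]]
hs top cam [[0.54213284 0.34976098 0.052     ]
 [0.54033325 0.28920944 0.052     ]
 [0.48092081 0.29087737 0.052     ]
 [0.48394025 0.35025281 0.052     ]]
t 1.8 tcp [0.451  0.1059 0.2213] head 66.5 shift first [ 0.16 -0.12 19.13] turn 0 | shift after turn [ 0.16 -0.12 19.13] open 0.0852 F [-0.2 -0.2  0.5] q6 -1.17
```

Request:
apply_moves:
  commands: [0.3,-0.3,4,0,0,0,4,0,0,0,4,0,0,0,4,0,0,0,3,0]

```text
t: 2.3
tool_pos: [0.4468, 0.1048, 0.0296]
tool_rot: [-0.638, -3.075, 0.0]
force: [0.7, 0.4, -0.2]
opening: 0.0854
```

Request:
apply_moves:
  commands: [0,0,0,0,0,0,0,0,0,0,0,0]

```text
t: 2.6
tool_pos: [0.4487, 0.104, 0.0328]
tool_rot: [0.64, 3.073, 0.001]
force: [0.3, 0.6, 0.3]
opening: 0.0853
```

Request:
apply_moves:
  commands: [0,0,0,0,0,0,0,0,0,0,0,0,0,0,0,0,0,0,0,0]
  hand: 4
  squeeze: 40

```text
t: 3.1
tool_pos: [0.4486, 0.1034, 0.0327]
tool_rot: [0.642, 3.073, 0.001]
force: [-0.4, 0.8, 7.7]
opening: 0.0513
```

Request:
apply_moves:
  commands: [0,0,0,0,0,0,0,0,0,0,0,0]

```text
t: 3.4
tool_pos: [0.4486, 0.1035, 0.0327]
tool_rot: [0.642, 3.072, 0.001]
force: [-0.6, 0.4, 8.5]
opening: 0.0516
```

Request:
apply_moves:
  commands: [0,0,-2,0,0,0,-3,0,0,0,-4,0,0,0,-4,0,-1.2,-1.8,0,0]

```text
t: 3.9
tool_pos: [0.4538, 0.0833, 0.166]
tool_rot: [0.636, 3.067, 0.003]
force: [1.3, -0.7, -3.3]
opening: 0.0515
```

Request:
apply_moves:
  commands: [-2.4,-3.6,0,0,-2.4,-3.6,0,0,-2.4,-3.6,0,0,-2.4,-3.6,0,0,-2.4,-3.6,0,0]

```text
t: 4.4
tool_pos: [0.4888, -0.1324, 0.1614]
tool_rot: [-0.643, -3.074, -0.001]
force: [1.4, 0.6, -2.1]
opening: 0.0512
```

Request:
apply_moves:
  commands: [-2.4,-3.6,0,0,-2.4,-3.6,0,0,-2.4,-3.6,0,0,-1.8,-2.8,0,0,-1.2,-1.8,0,0]

```text
t: 4.9
tool_pos: [0.521, -0.3157, 0.1611]
tool_rot: [0.646, 3.074, -0.001]
force: [0.1, -0.2, -2.9]
opening: 0.0515
```

Request:
apply_moves:
  commands: [0,0,0,0,0,0,0,0]

```text
t: 5.1
tool_pos: [0.5202, -0.3124, 0.1607]
tool_rot: [-0.644, -3.073, -0.003]
force: [-0.9, 0.6, -2.3]
opening: 0.0511
```

```bash
python3 - <<'E'
from h import *
go(.522,-.322,.0327)
c=shot('wrist','w2.png')
E
```

```text
t 5.1 tcp [ 0.5202 -0.3124  0.1607] head 66.3 shift first [-0.58 -0.82 12.8 ] turn 0 | shift after turn [-0.58 -0.82 12.8 ] open 0.0511 F [-0.9  0.6 -2.3] q6 -1.88
```

View pics/w2.png

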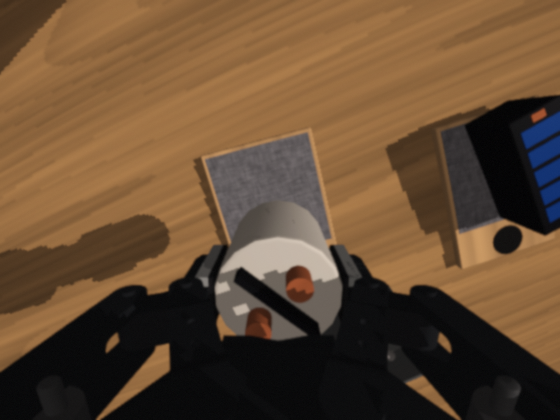

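Request:
apply_moves:
  commands: [-0.6,-0.8,3.5,0,0,0,3.5,0,0,0,3,0,0,0,1.5,0,0,0,0.6,0]

```text
t: 5.65
tool_pos: [0.5227, -0.3206, 0.0388]
tool_rot: [-0.64, -3.072, -0.003]
force: [-0.0, 0.2, -2.7]
opening: 0.051
```

Request:
apply_moves:
  commands: [0,0,0.3,0,0,0,0.2,0,0,0,0.1,0,0,0,0,0]

```text
t: 6.05
tool_pos: [0.5242, -0.323, 0.0353]
tool_rot: [0.642, 3.074, -0.001]
force: [0.3, 0.3, -4.0]
opening: 0.0511
```

Request:
apply_moves:
  commands: [0,0,0.2,0,0,0,0.1,0,0,0,0,0]

```text
t: 6.35
tool_pos: [0.5241, -0.323, 0.0328]
tool_rot: [0.642, 3.074, -0.001]
force: [-0.8, 1.0, 4.8]
opening: 0.0513
```

Request:
apply_moves:
  commands: [0,0,0,0,0,0,0,0,0,0,0,0,0,0,0,0,0,0,0,0]
  hand: 8.54

```text
t: 6.85
tool_pos: [0.5236, -0.3226, 0.0312]
tool_rot: [-0.642, -3.075, -0.0]
force: [-0.6, -0.3, -0.2]
opening: 0.0856
```

Request:
apply_moves:
  commands: [0,0,-2,0,0,0,-3.5,0,0,0,-4,0,0,0,-4,0,0,0,-3,0]

```text
t: 7.35
tool_pos: [0.5241, -0.323, 0.1989]
tool_rot: [0.642, 3.073, -0.002]
force: [0.4, 0.9, -0.1]
opening: 0.0851
```

```bash
python3 - <<'E'
from h import *
go(.512,.3207,.20,88)
c=shot('wrist','w3.png')
E
```

```text
t 7.35 tcp [ 0.5241 -0.323   0.1989] head 66.4 shift first [26.87 58.5  -0.23] turn -0.377 | shift after turn [ 3.46 64.29 -0.23] open 0.0851 F [ 0.4  0.9 -0.1] q6 -1.89
```

View pics/w3.png

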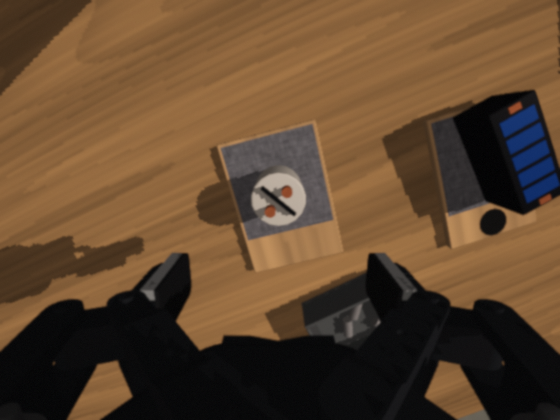

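Request:
apply_moves:
  commands: [0,0,0,-0.126,0,0,0,-0.126,0,0,0,-0.125,0.2,2.5,0,0,0.2,4.0,0,0]

```text
t: 7.9
tool_pos: [0.5221, -0.2591, 0.196]
tool_rot: [0.06, 3.14, -0.002]
force: [0.3, 1.0, -0.4]
opening: 0.0853
```

Request:
apply_moves:
  commands: [0.25,4.5,0,0,0.25,4.5,0,0,0.25,4.5,0,0,0.25,4.5,0,0,0.25,4.5,0,0]

```text
t: 8.4
tool_pos: [0.5168, -0.0305, 0.1962]
tool_rot: [-0.055, -3.141, -0.0]
force: [0.8, -0.1, 0.9]
opening: 0.0853
```

Request:
apply_moves:
  commands: [0.25,4.5,0,0,0.25,4.5,0,0,0.25,4.5,0,0,0.25,4.5,0,0,0.25,4.5,0,0]

```text
t: 8.9
tool_pos: [0.5121, 0.1949, 0.1961]
tool_rot: [-0.055, -3.141, 0.0]
force: [0.6, -0.6, 0.1]
opening: 0.0855
```

Request:
apply_moves:
  commands: [0.25,4.5,0,0,0.25,4.5,0,0,0.1,2.5,0,0,0,1,0,0,0,0,0,0]

```text
t: 9.4
tool_pos: [0.5106, 0.319, 0.1959]
tool_rot: [-0.051, -3.141, 0.001]
force: [0.5, -0.6, 0.1]
opening: 0.0854
```

```bash
python3 - <<'E'
from h import *
go(.512,.3207,.022,88)
c=shot('wrist','w4.png')
E
```

```text
t 9.4 tcp [0.5106 0.319  0.1959] head 88.1 shift first [-0.14  0.18 17.39] turn 0.002 | shift after turn [-0.14  0.18 17.39] open 0.0854 F [ 0.5 -0.6  0.1] q6 -1.16
```

View pics/w4.png

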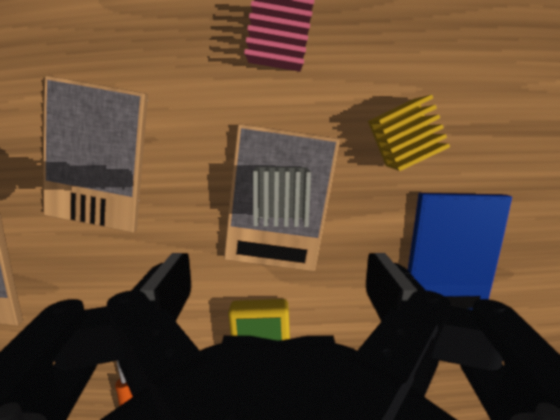

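```bash
python3 - <<'E'
from h import *
c=shot('wrist')
w=pt(c,[[252,171],[312,172],[311,227],[253,226]],.052); print(w.round(4),w.mean(0))
hsv=cv2.cvtColor(c['img'],cv2.COLOR_RGB2HSV).astype(int)
def mat(u0,u1,v0,v1):
    m=np.zeros((420,560),np.uint8); m[v0:v1,u0:u1]=((hsv[...,1]<70)&(hsv[...,2]<130)&(hsv[...,2]>25))[v0:v1,u0:u1]
    m=cv2.morphologyEx(m,cv2.MORPH_OPEN,np.ones((3,3)))
    k,l,s,_=cv2.connectedComponentsWithStats(m); i=1+np.argmax(s[1:,4])
    return cv2.minAreaRect(pt(c,np.argwhere(l==i)[:,::-1],.012)[:,:2].astype(np.float32))
print('bar',mat(225,345,120,240)); print('stripes',mat(35,150,70,195))
E
```

```text
[[0.4829 0.2926 0.052 ]
 [0.4859 0.3511 0.052 ]
 [0.5424 0.3497 0.052 ]
 [0.5393 0.2904 0.052 ]] [0.51262152 0.3209433  0.052     ]
bar ((0.5053368210792542, 0.3218421936035156), (0.10289523750543594, 0.11106519401073456), 80.0162582397461)
stripes ((0.4463142454624176, 0.11149205267429352), (0.10327547043561935, 0.11110201478004456), 76.980712890625)
```

Request:
apply_moves:
  commands: [-0.2,0.2,4,0,0,0,4,0,0,0,4,0,0,0,3,0,0,0,2,0]

```text
t: 10.0
tool_pos: [0.5121, 0.3174, 0.024]
tool_rot: [-0.059, -3.137, 0.003]
force: [0.1, 0.2, 0.7]
opening: 0.0856
```

Request:
apply_moves:
  commands: [0,0,0,0,0,0,0,0]

```text
t: 10.2
tool_pos: [0.5135, 0.3189, 0.0265]
tool_rot: [-0.058, -3.141, 0.001]
force: [0.6, -0.5, 1.0]
opening: 0.0854
```

Request:
apply_moves:
  commands: [0,0,0,0,0,0,0,0,0,0,0,0,0,0,0,0,0,0,0,0]
  hand: 4.5
  squeeze: 40

```text
t: 10.7
tool_pos: [0.5142, 0.3205, 0.0282]
tool_rot: [0.054, 3.138, 0.002]
force: [0.3, -1.3, 5.9]
opening: 0.055
```

Request:
apply_moves:
  commands: [0,0,0,0,0,0,0,0]

```text
t: 10.9
tool_pos: [0.5142, 0.3205, 0.0282]
tool_rot: [0.054, 3.138, 0.002]
force: [0.5, -1.4, 5.8]
opening: 0.0549
```

Request:
apply_moves:
  commands: [0,0,-1.5,0,0,0,-3,0,0,0,-4,0,0,0,-3,0,0,0,0,0]

```text
t: 11.4
tool_pos: [0.5158, 0.3216, 0.1468]
tool_rot: [0.054, 3.132, 0.006]
force: [1.0, 0.4, -1.3]
opening: 0.0551
```

```bash
python3 - <<'E'
from h import *
go(.447,.112,.028,77)
E
```

```text
t 11.4 tcp [0.5158 0.3216 0.1468] head 88.0 shift first [  6.27 -21.23  11.73] turn 0.193 | shift after turn [  2.09 -22.04  11.73] open 0.0551 F [ 1.   0.4 -1.3] q6 -1.16
```

Request:
apply_moves:
  commands: [0,0,0,0.097,0,0,0,0.096,0.2,-2.5,0,0,0.4,-4,0,0,0.4,-4,0,0]

```text
t: 11.9
tool_pos: [0.478, 0.2194, 0.1405]
tool_rot: [-0.354, -3.12, 0.001]
force: [0.4, -0.3, -2.2]
opening: 0.0552
```

Request:
apply_moves:
  commands: [0.4,-4,0,0,0.4,-4,0,0,0.2,-2.5,0,0,0.1,-1,0,0,0,0,0,0]

```text
t: 12.4
tool_pos: [0.442, 0.1098, 0.1411]
tool_rot: [-0.36, -3.119, 0.0]
force: [-0.4, 0.9, -1.9]
opening: 0.0552
```

```bash
python3 - <<'E'
from h import *
go(.447,.112,.028,77)
c=shot('wrist','w5.png')
E
```

```text
t 12.4 tcp [0.442  0.1098 0.1411] head 76.8 shift first [-0.45  0.33 11.31] turn -0.003 | shift after turn [-0.46  0.33 11.31] open 0.0552 F [-0.4  0.9 -1.9] q6 -1.34
```

View pics/w5.png

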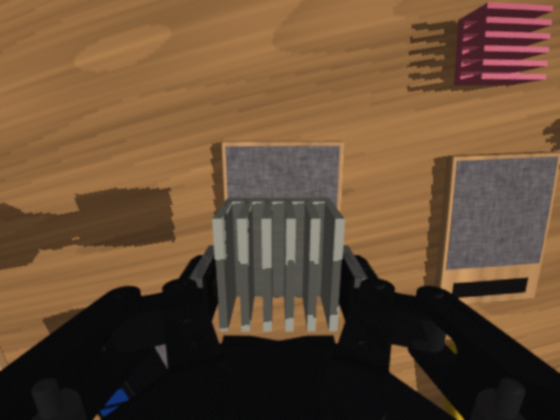

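Request:
apply_moves:
  commands: [-0.5,0.3,3.5,0,0,0,3.5,0,0,0,2.3,0,0,0,1,0,0,0,0.3,0]

```text
t: 12.95
tool_pos: [0.4484, 0.1133, 0.0342]
tool_rot: [-0.355, -3.12, 0.0]
force: [-0.2, -0.8, -1.0]
opening: 0.055
```

Request:
apply_moves:
  commands: [0,0,0.2,0,0,0,0.1,0,0,0,0,0]

```text
t: 13.25
tool_pos: [0.4491, 0.1125, 0.0331]
tool_rot: [0.357, 3.119, 0.0]
force: [-0.0, -1.1, -1.8]
opening: 0.055
```

Request:
apply_moves:
  commands: [0,0,0.2,0,0,0,0.1,0,0,0,0,0]

```text
t: 13.55
tool_pos: [0.4484, 0.1124, 0.0294]
tool_rot: [0.357, 3.121, 0.0]
force: [0.4, 0.1, -2.1]
opening: 0.055
```

Request:
apply_moves:
  commands: [0,0,0.1,0,0,0,0,0]

```text
t: 13.75
tool_pos: [0.4484, 0.1124, 0.0283]
tool_rot: [-0.357, -3.121, 0.0]
force: [0.4, 0.2, -1.6]
opening: 0.0554
```

Request:
apply_moves:
  commands: [0,0,0.1,0,0,0,0.05,0,0,0,0,0]

```text
t: 14.05
tool_pos: [0.4483, 0.1124, 0.0281]
tool_rot: [0.357, 3.12, 0.0]
force: [-1.7, -1.1, 12.3]
opening: 0.0552
```

Request:
apply_moves:
  commands: [0,0,0,0,0,0,0,0,0,0,0,0,0,0,0,0]
  hand: 8.54

```text
t: 14.45
tool_pos: [0.4484, 0.1124, 0.0267]
tool_rot: [-0.357, -3.121, 0.0]
force: [0.3, -0.1, 0.5]
opening: 0.0854
```

Request:
apply_moves:
  commands: [0,0,-2,0,0,0,-3.5,0,0,0,-4,0,0,0,-4,0,0,0,-3,0]

```text
t: 14.95
tool_pos: [0.4487, 0.1125, 0.1939]
tool_rot: [0.357, 3.119, 0.0]
force: [1.1, -0.3, -0.3]
opening: 0.0858
```

```bash
python3 - <<'E'
from h import *
go(.581,-.088,.20,96)
E
```

```text
t 14.95 tcp [0.4487 0.1125 0.1939] head 77.0 shift first [-17.42 -16.54  -0.59] turn -0.332 | shift after turn [-11.07 -21.32  -0.59] open 0.0858 F [ 1.1 -0.3 -0.3] q6 -1.34
```

Request:
apply_moves:
  commands: [0,0,0,-0.111,0,0,0,-0.111,0,0,0,-0.11,-1.2,-2.4,0,0,-1.9,-3.7,-0.3,0]

```text
t: 15.45
tool_pos: [0.4837, 0.056, 0.1943]
tool_rot: [0.169, -3.134, -0.002]
force: [0.8, 0.1, 0.9]
opening: 0.0858
```

Request:
apply_moves:
  commands: [-2.0,-3.8,-0.3,0,-2.0,-3.8,0,0,-2.0,-3.8,0,0,-1.3,-2.5,0,0,-0.6,-1.2,0,0]

```text
t: 15.95
tool_pos: [0.5811, -0.0895, 0.1974]
tool_rot: [-0.16, 3.137, -0.001]
force: [-0.6, 0.0, -0.0]
opening: 0.0857
```

Request:
apply_moves:
  commands: [0,0,0,0,0,0,0,0]

```text
t: 16.15
tool_pos: [0.5784, -0.0858, 0.1973]
tool_rot: [0.164, -3.135, -0.002]
force: [-0.1, -0.1, -0.1]
opening: 0.0852
```

```bash
cat > w.py <<'E'
from h import *
def mats(c,boxes,lo=25,hi=130):
    hsv=cv2.cvtColor(c['img'],cv2.COLOR_RGB2HSV).astype(int)
    for u0,u1,v0,v1 in boxes:
        m=np.zeros((420,560),np.uint8); m[v0:v1,u0:u1]=((hsv[...,1]<70)&(hsv[...,2]<hi)&(hsv[...,2]>lo))[v0:v1,u0:u1]
        m=cv2.morphologyEx(m,cv2.MORPH_OPEN,np.ones((3,3)))
        k,l,s,_=cv2.connectedComponentsWithStats(m); i=1+np.argmax(s[1:,4])
        print('mat',cv2.minAreaRect(pt(c,np.argwhere(l==i)[:,::-1],.012)[:,:2].astype(np.float32)))
E
python3 - <<'E'
from w import *
go(.581,-.088,.03,96)
c=shot('wrist','w6.png'); hsv=cv2.cvtColor(c['img'],cv2.COLOR_RGB2HSV).astype(int)
m=((hsv[...,0]>100)&(hsv[...,0]<130)&(hsv[...,1]>110)&(hsv[...,2]>60)).astype(np.uint8); m[:,:180]=0; m[:,380:]=0
p=np.argwhere(m)[:,::-1]; print(len(p),cv2.minAreaRect(pt(c,p,.072)[:,:2].astype(np.float32)))
E
```

```text
t 16.15 tcp [ 0.5784 -0.0858  0.1973] head 96.0 shift first [-0.27 -0.28 16.72] turn -0.0 | shift after turn [-0.27 -0.28 16.72] open 0.0852 F [-0.1 -0.1 -0.1] q6 -2.01
3095 ((0.5778655409812927, -0.08747303485870361), (0.08702909201383591, 0.036759935319423676), 6.553299427032471)
```

View pics/w6.png

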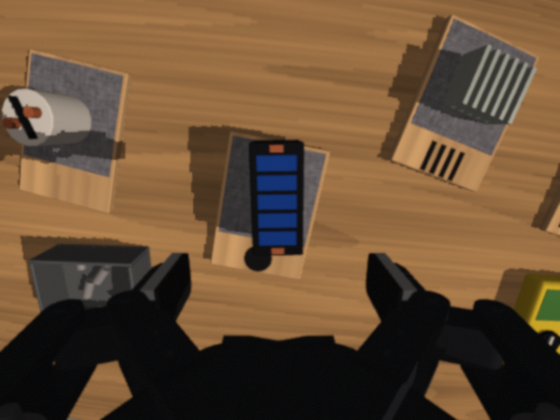

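Request:
apply_moves:
  commands: [0,-0.2,4,0,0,0,4,0,0,0,4,0,0,0,3,0,0,0,1.6,0]

```text
t: 16.7
tool_pos: [0.5773, -0.0865, 0.0294]
tool_rot: [0.166, -3.132, -0.004]
force: [-0.4, 0.2, -0.0]
opening: 0.0853
```

Request:
apply_moves:
  commands: [0,0,0,0,0,0,0,0]

```text
t: 16.9
tool_pos: [0.5797, -0.0878, 0.0322]
tool_rot: [0.166, -3.137, -0.0]
force: [1.3, -0.9, 0.7]
opening: 0.0852
```

Request:
apply_moves:
  commands: [0,0,0,0,0,0,0,0,0,0,0,0,0,0,0,0,0,0,0,0]
  hand: 4
  squeeze: 55

```text
t: 17.4
tool_pos: [0.5808, -0.0888, 0.0334]
tool_rot: [-0.163, 3.135, -0.0]
force: [-0.1, 2.5, 6.2]
opening: 0.0495
```

Request:
apply_moves:
  commands: [0,0,0,0,0,0,0,0]

```text
t: 17.6
tool_pos: [0.5808, -0.0887, 0.0334]
tool_rot: [-0.163, 3.135, -0.0]
force: [0.4, 2.4, 4.8]
opening: 0.0496
```

Request:
apply_moves:
  commands: [0,0,-1.5,0,0,0,-3,0,0,0,-4,0,0,0,-3,0,0,0,0,0]

```text
t: 18.1
tool_pos: [0.5828, -0.09, 0.1515]
tool_rot: [-0.163, 3.128, -0.006]
force: [1.9, -0.2, -5.9]
opening: 0.0493
```

```bash
python3 - <<'E'
from h import *
go(.506,.3218,.032,80)
E
```

```text
t 18.1 tcp [ 0.5828 -0.09    0.1515] head 96.0 shift first [ 3.46 41.81 11.74] turn 0.279 | shift after turn [14.83 39.25 11.74] open 0.0493 F [ 1.9 -0.2 -5.9] q6 -2.02
```

Request:
apply_moves:
  commands: [0,0,0,0.07,0,0,0,0.07,0,0,0,0.07,0,0,0,0.069,0.8,2.1,0,0]

```text
t: 18.6
tool_pos: [0.5757, -0.0691, 0.1451]
tool_rot: [-0.28, -3.128, 0.002]
force: [0.0, -0.2, -6.5]
opening: 0.049
```

Request:
apply_moves:
  commands: [1.4,3.7,0,0,1.5,4.0,0,0,1.5,4.0,0,0,1.5,4.0,0,0,1.5,4.0,0,0]

```text
t: 19.1
tool_pos: [0.535, 0.1412, 0.145]
tool_rot: [-0.275, -3.126, 0.001]
force: [0.8, 0.5, -6.2]
opening: 0.0497
```

Request:
apply_moves:
  commands: [1.5,4.0,0,0,1.5,4.0,0,0,1.5,4.0,0,0,1.2,3.2,0,0,0.7,1.8,0,0]

```text
t: 19.6
tool_pos: [0.5012, 0.3207, 0.1447]
tool_rot: [-0.27, -3.126, 0.002]
force: [0.2, -0.7, -6.0]
opening: 0.0493
```

Request:
apply_moves:
  commands: [0,0,0,0,0,0,0,0]

```text
t: 19.8
tool_pos: [0.5021, 0.318, 0.145]
tool_rot: [-0.272, -3.127, 0.004]
force: [-0.7, -0.1, -5.9]
opening: 0.0497
```

```bash
python3 - <<'E'
from h import *
go(.5065,.3218,.0335,80)
c=shot('wrist','w7.png')
E
```

```text
t 19.8 tcp [0.5021 0.318  0.145 ] head 80.1 shift first [-0.4   0.47 11.15] turn 0.001 | shift after turn [-0.4   0.48 11.15] open 0.0497 F [-0.7 -0.1 -5.9] q6 -1.02
```

View pics/w7.png

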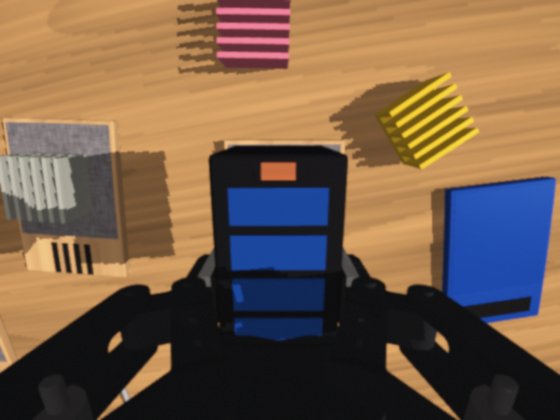

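Request:
apply_moves:
  commands: [-0.4,0.5,3.5,0,0,0,3.5,0,0,0,2.3,0,0,0,1,0,0,0,0.3,0]

```text
t: 20.35
tool_pos: [0.5081, 0.3213, 0.0394]
tool_rot: [-0.276, -3.127, 0.002]
force: [-0.5, 0.2, -6.1]
opening: 0.0496
```

Request:
apply_moves:
  commands: [0,0,0.2,0,0,0,0.1,0,0,0,0,0]

```text
t: 20.65
tool_pos: [0.5094, 0.323, 0.0389]
tool_rot: [0.274, 3.128, 0.002]
force: [-0.0, -0.6, -6.0]
opening: 0.0493
```

Request:
apply_moves:
  commands: [0,0,0.15,0,0,0,0,0]

```text
t: 20.85
tool_pos: [0.5087, 0.3229, 0.0368]
tool_rot: [0.274, 3.129, 0.001]
force: [0.1, 0.5, -5.6]
opening: 0.0494
```

Request:
apply_moves:
  commands: [0.1,0,0.15,0,0,0,0.1,0,0,0,0,0]

```text
t: 21.15
tool_pos: [0.5073, 0.3229, 0.0336]
tool_rot: [-0.274, -3.129, 0.0]
force: [-0.4, -1.2, -6.3]
opening: 0.0494
```

Request:
apply_moves:
  commands: [0.1,0,0.1,0,0,0,0,0]

```text
t: 21.35
tool_pos: [0.5073, 0.323, 0.0334]
tool_rot: [0.274, 3.128, 0.0]
force: [0.4, -1.6, -2.4]
opening: 0.0495
```

Request:
apply_moves:
  commands: [0,0,0.1,0,0,0,0,0]

```text
t: 21.55
tool_pos: [0.5073, 0.323, 0.0334]
tool_rot: [0.274, 3.128, 0.0]
force: [-0.3, -2.3, 4.6]
opening: 0.0495
```

Request:
apply_moves:
  commands: [0,0,0,0,0,0,0,0,0,0,0,0,0,0,0,0]
  hand: 8.54

```text
t: 21.95
tool_pos: [0.5066, 0.3232, 0.0318]
tool_rot: [0.274, 3.13, 0.0]
force: [-0.1, 0.8, -0.3]
opening: 0.0856
```

Request:
apply_moves:
  commands: [0,0,-2,0,0,0,-3.5,0,0,0,-4,0,0,0,-4,0,0,0,-3,0]

```text
t: 22.45
tool_pos: [0.5071, 0.3234, 0.1993]
tool_rot: [0.274, 3.127, 0.002]
force: [0.7, -0.5, 0.2]
opening: 0.0851
```

```bash
python3 - <<'E'
from h import *
go(.523,-.322,.20,66)
c=shot('wrist'); hsv=cv2.cvtColor(c['img'],cv2.COLOR_RGB2HSV).astype(int)
m=((hsv[...,0]>100)&(hsv[...,0]<130)&(hsv[...,1]>110)&(hsv[...,2]>60)).astype(np.uint8); m[:,:180]=0; m[:,360:]=0
p=np.argwhere(m)[:,::-1]; print(len(p),cv2.minAreaRect(pt(c,p,.072)[:,:2].astype(np.float32)))
E
```

```text
t 22.45 tcp [0.5071 0.3234 0.1993] head 80.0 shift first [-12.78 -63.29  -0.14] turn 0.244 | shift after turn [-27.7  -58.32  -0.14] open 0.0851 F [ 0.7 -0.5  0.2] q6 -1.01
3081 ((0.5045906901359558, 0.32298263907432556), (0.036985382437705994, 0.08710452914237976), 80.16950988769531)
```

Request:
apply_moves:
  commands: [-0.4,-2.1,0,0,-0.8,-4.0,0,0,-0.9,-4.4,0,0,-0.9,-4.4,0,0,-0.9,-4.4,0,0]

```text
t: 23.0
tool_pos: [0.5111, 0.1248, 0.1966]
tool_rot: [0.273, 3.13, 0.0]
force: [1.1, 0.1, 0.7]
opening: 0.0852
```

Request:
apply_moves:
  commands: [-0.9,-4.4,0,0,-0.9,-4.4,0,0,-0.9,-4.4,0,0,-0.9,-4.4,0,0,-0.9,-4.4,0,0]

```text
t: 23.5
tool_pos: [0.5172, -0.0999, 0.1966]
tool_rot: [-0.274, -3.13, -0.0]
force: [0.9, 0.0, -0.3]
opening: 0.0853
```

Request:
apply_moves:
  commands: [-0.9,-4.4,0,0,-0.9,-4.4,0,0,-0.9,-4.4,0,0,-0.9,-4.4,0,0,-0.8,-4.0,0,0]

```text
t: 24.0
tool_pos: [0.523, -0.3208, 0.1964]
tool_rot: [0.275, 3.129, 0.0]
force: [0.2, -0.7, -0.1]
opening: 0.0857
```

Request:
apply_moves:
  commands: [-0.2,-0.9,0,0,0,0,0,0,0,0,0,0]

```text
t: 24.3
tool_pos: [0.5231, -0.3264, 0.1962]
tool_rot: [-0.274, -3.128, -0.003]
force: [-0.3, 0.4, 0.0]
opening: 0.0854
```

```bash
python3 - <<'E'
from w import *
c=shot('wrist','w8.png'); hsv=cv2.cvtColor(c['img'],cv2.COLOR_RGB2HSV).astype(int)
m=((hsv[...,1]<50)&(hsv[...,2]>150)).astype(np.uint8); m[:,:200]=0; m[:,360:]=0; m[:120]=0;m[255:]=0
p=np.argwhere(m)[:,::-1]; print(len(p),cv2.minEnclosingCircle(pt(c,p,.072)[:,:2].astype(np.float32)),cv2.minEnclosingCircle(p.astype(np.float32)))
go(.523,-.322,.033)
E
```

```text
1271 ((0.5223097205162048, -0.3221876323223114), 0.0253909882158041) ((282.5, 200.1666717529297), 26.77591323852539)
t 24.35 tcp [ 0.5233 -0.3258  0.1964] head 80.1 shift first [ 0.07  0.35 16.34] turn 0 | shift after turn [ 0.07  0.35 16.34] open 0.0855 F [-0.2  0.7 -0.3] q6 -2.14
```

View pics/w8.png

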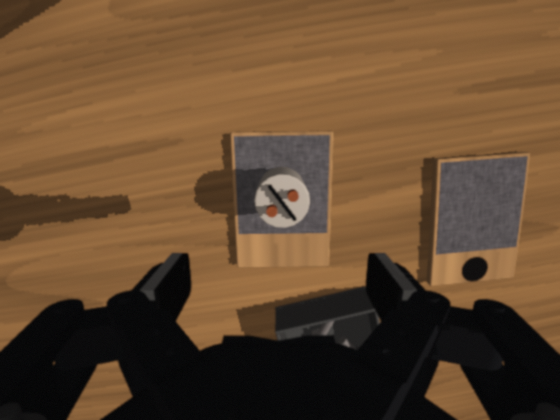

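Request:
apply_moves:
  commands: [0,0.35,4,0,0,0,4,0,0,0,4,0,0,0,3,0,0,0,1.2,0]

```text
t: 24.85
tool_pos: [0.5227, -0.3208, 0.0319]
tool_rot: [-0.27, -3.125, -0.007]
force: [-0.9, 1.2, -0.4]
opening: 0.0856
```

Request:
apply_moves:
  commands: [0,0,0,0,0,0,0,0]

```text
t: 25.05
tool_pos: [0.5252, -0.3242, 0.036]
tool_rot: [0.272, 3.128, -0.002]
force: [0.5, -0.3, -0.1]
opening: 0.0855
```

Request:
apply_moves:
  commands: [0,0,0,0,0,0,0,0,0,0,0,0,0,0,0,0,0,0,0,0]
  hand: 4
  squeeze: 40

```text
t: 25.55
tool_pos: [0.5251, -0.3248, 0.0366]
tool_rot: [0.275, 3.127, -0.002]
force: [-1.0, 1.8, 7.2]
opening: 0.0511
```

Request:
apply_moves:
  commands: [0,0,0,0,0,0,0,0]

```text
t: 25.75
tool_pos: [0.5251, -0.3248, 0.0366]
tool_rot: [0.275, 3.127, -0.002]
force: [-0.8, 1.9, 6.8]
opening: 0.0508
```

Request:
apply_moves:
  commands: [0,0,-1.5,0,0,0,-3,0,0,0,-4,0,0,0,-3,0,0,0,0,0]

```text
t: 26.25
tool_pos: [0.5267, -0.3266, 0.1551]
tool_rot: [0.273, 3.121, -0.01]
force: [0.8, -0.5, -3.8]
opening: 0.0508
```

```bash
python3 - <<'E'
from w import *
t=shot('top'); mats(t,[(300,400,149,223)],45,150)
go(.585,-.095,.034)
E
```

```text
mat ((0.5853749513626099, -0.09524570405483246), (0.10253158211708069, 0.11121080070734024), 84.99052429199219)
t 26.3 tcp [ 0.5252 -0.3254  0.1524] head 80.0 shift first [-1.83 23.76 11.77] turn 0 | shift after turn [-1.83 23.76 11.77] open 0.0506 F [ 0.2  0.3 -3.1] q6 -2.13
```

Request:
apply_moves:
  commands: [-0.2,2,0,0,-0.3,3.6,0,0,-0.4,4.2,0,0,-0.4,4.2,0,0,-0.4,4.2,0,0]

```text
t: 26.8
tool_pos: [0.5711, -0.1461, 0.1475]
tool_rot: [-0.275, -3.125, -0.003]
force: [1.5, -0.9, -3.0]
opening: 0.0513
```

Request:
apply_moves:
  commands: [-0.2,3.2,0,0,-0.2,2.0,0,0,0,0.4,0,0,0,0,0,0,0,0,0,0]

```text
t: 27.3
tool_pos: [0.5856, -0.0945, 0.1489]
tool_rot: [-0.275, -3.128, 0.0]
force: [0.7, -0.2, -2.7]
opening: 0.0509
```

```bash
python3 - <<'E'
from h import *
go(.588,-.095,.0366)
E
```

```text
t 27.3 tcp [ 0.5856 -0.0945  0.1489] head 79.9 shift first [-0.26  0.   11.23] turn 0 | shift after turn [-0.26  0.   11.23] open 0.0509 F [ 0.7 -0.2 -2.7] q6 -1.74
```

Request:
apply_moves:
  commands: [-0.2,0,3.5,0,0,0,3.5,0,0,0,2.2,0,0,0,1,0,0,0,0.4,0]

```text
t: 27.8
tool_pos: [0.5877, -0.0951, 0.0427]
tool_rot: [-0.277, -3.128, -0.0]
force: [0.5, -0.4, -2.7]
opening: 0.051
```

Request:
apply_moves:
  commands: [0,0,0.2,0,0,0,0.1,0,0,0,0,0]

```text
t: 28.1
tool_pos: [0.5891, -0.0944, 0.0419]
tool_rot: [0.274, 3.128, -0.001]
force: [-0.5, 0.1, -3.5]
opening: 0.0511
```

Request:
apply_moves:
  commands: [0,0,0.15,0,0,0,0,0]

```text
t: 28.3
tool_pos: [0.5886, -0.094, 0.0398]
tool_rot: [0.274, 3.129, -0.0]
force: [-0.2, -0.2, -3.5]
opening: 0.0511
```

Request:
apply_moves:
  commands: [0,0,0.15,0,0,0,0.1,0,0,0,0,0]

```text
t: 28.6
tool_pos: [0.5883, -0.0939, 0.0367]
tool_rot: [-0.274, -3.13, -0.0]
force: [-0.5, -1.2, -2.8]
opening: 0.0512
```

Request:
apply_moves:
  commands: [0,0,0.1,0,0,0,0,0]

```text
t: 28.8
tool_pos: [0.5883, -0.0939, 0.0366]
tool_rot: [0.274, 3.13, -0.0]
force: [-1.9, 0.2, 4.0]
opening: 0.0511
```

Contact felt; release, rise and check.

Request:
apply_moves:
  commands: [0,0,0,0,0,0,0,0,0,0,0,0,0,0,0,0]
  hand: 8.54

```text
t: 29.2
tool_pos: [0.5885, -0.0941, 0.0358]
tool_rot: [0.274, 3.129, -0.0]
force: [-0.3, -1.3, 0.9]
opening: 0.0853
```

Request:
apply_moves:
  commands: [0,0,-2,0,0,0,-3.5,0,0,0,-4,0,0,0,-4,0,0,0,-3,0]

```text
t: 29.7
tool_pos: [0.589, -0.0942, 0.2034]
tool_rot: [0.274, 3.127, -0.001]
force: [0.3, -0.3, -0.1]
opening: 0.0853
```

Request:
apply_moves:
  commands: [0,0,0,0,0,0,0,0,0,0,0,0]

```text
t: 30.0
tool_pos: [0.5871, -0.0936, 0.1993]
tool_rot: [-0.274, -3.126, -0.001]
force: [-0.5, 0.1, -0.5]
opening: 0.0857
```

```bash
python3 - <<'E'
from w import *
c=shot('wrist','w9.png'); hsv=cv2.cvtColor(c['img'],cv2.COLOR_RGB2HSV).astype(int)
m=((hsv[...,1]<50)&(hsv[...,2]>150)).astype(np.uint8); m[:,:200]=0; m[:,360:]=0; m[:120]=0;m[255:]=0
p=np.argwhere(m)[:,::-1]; print(len(p),cv2.minEnclosingCircle(pt(c,p,.072)[:,:2].astype(np.float32)))
t=shot('scene','s9.png')
go(.588,-.095,.2)
E
```

```text
1213 ((0.5849191546440125, -0.09355488419532776), 0.025331882759928703)
t 30.1 tcp [ 0.5872 -0.0936  0.199 ] head 80.0 shift first [-0.1  -0.12 -0.11] turn 0 | shift after turn [-0.1  -0.12 -0.11] open 0.0853 F [ 0.5 -0.  -0.1] q6 -1.74
```

View pics/w9.png

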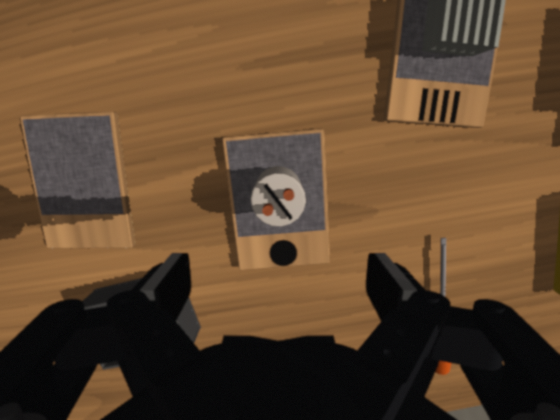

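View pics/s9.png

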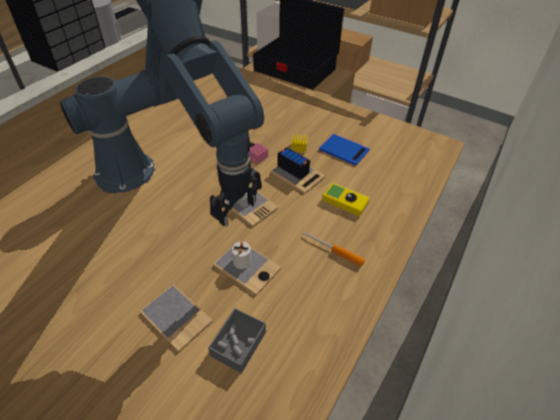

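Request:
apply_moves:
  commands: [1.5,1.5,0,0,3,3,0,0,3,3,0,0,3,3,0,0,3,3,0,0]

```text
t: 30.6
tool_pos: [0.4771, 0.0635, 0.1996]
tool_rot: [-0.275, -3.127, -0.0]
force: [1.3, 0.4, 0.0]
opening: 0.0855
```

Request:
apply_moves:
  commands: [2,2.5,0,0,1,1.5,0,0,0,0,0,0,0,0,0,0,0,0,0,0]

```text
t: 31.1
tool_pos: [0.4569, 0.1063, 0.2004]
tool_rot: [-0.275, -3.129, 0.0]
force: [-0.2, -1.2, 0.3]
opening: 0.0853
```

```bash
python3 - <<'E'
from w import *
c=shot('wrist','w10.png'); hsv=cv2.cvtColor(c['img'],cv2.COLOR_RGB2HSV).astype(int)
np.savez('c10.npz',**c)
mats(c,[(215,345,110,245)])
m=((hsv[...,1]<60)&(hsv[...,2]>135)).astype(np.uint8); m[:,:200]=0; m[:,360:]=0; m[:110]=0;m[255:]=0
p=np.argwhere(m)[:,::-1]; print(len(p),cv2.minAreaRect(pt(c,p,.052)[:,:2].astype(np.float32)))
E
```

```text
mat ((0.4466347098350525, 0.1120358258485794), (0.1028582751750946, 0.11104976385831833), 77.04676818847656)
791 ((0.44667115807533264, 0.1123473048210144), (0.054732076823711395, 0.054103780537843704), 76.91373443603516)
```

View pics/w10.png

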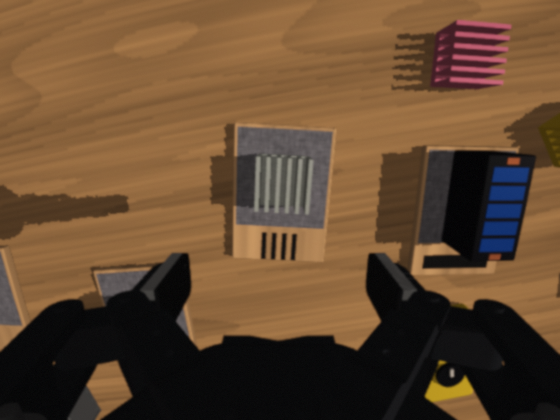

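All three parts check out as centred and aligned, and the arm is clear.

```bash
python3 -c "
from station import order; print(order.finish_job())"
```

```text
the job is handed in; nothing more can be done
None
```

All three parts are on their own boards, and I handed the job in at about 31 s of the 93 s allowed; it gave no verdict. I moved the contactor to the spare board, the heat sink to the stripes board, the module to the bar board, and then the contactor to the disc board. Each part was lowered until the wrist felt contact before I released it.

My last camera checks (calibration good to about 2 mm) showed:

| Part | Offset from mat centre | Angle to board |
|---|---|---|
| Heat sink | about 0.5 mm | about 0.1° |
| Module | about 2 mm | under 1° |
| Contactor | about 1.5 mm | any turn allowed |

- **Module:** this was measured just after its release, not again at the end; the last pictures show it upright and in place.
- **Gripper:** it stood open about 20 cm above the bench and touched nothing at hand-in.
- **Bystanders:** in the last scene picture the multimeter, screwdriver and bolt bin look unmoved, but I judged this by eye only.
- **Checks:** none failed or disagreed beyond 2–3 mm between cameras.

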